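Lever open the sample case and pack two samples

ROBOT

A 6-joint arm with a two-finger parallel gripper is mounted at the origin on the work surface. World frame = base frame: x ahead of the robot, y to its left, z up, the work surface at z = 0. Lengths are in m, angles in rad, forces in N, time in s.
With the tool pointing down it reaches from about 0.35 to 0.975 m from the base axis. Payload 4.9 kg.
Tool frame: the origin (TCP) lies midway between the tips of the shut fingers; the grasp point (between the pads) lies 19 mm behind it; z points along the fingers, y is the line along which they close (so a half turn about z gives the same grasp; the last joint's range is limited). The gripper opens to 85 mm and grips with 20 to 120 N. Pads are 22 mm wide; open, the fingers measure 114 mm over their backs; the gripper's body (76 mm by 85 mm) begins 54 mm behind the grasp point. The pads swing forward as they close: fully open they stand 13 mm farther back than shut.
Start: joints at [1.13, 0.053, 1.613, -0, 1.476, -0.119], TCP at [0.198, 0.593, 0.231] pointing down, gripper open.
Joint ranges: [-3.01, 3.01], [-1.01, 2.22], [0.06, 2.58], [-1.02, 4.17], [0.09, 2.62], [-3.14, 3.14]. Speed limits (rad/s): [2.57, 2.57, 3.14, 3.14, 3.14, 3.14].

INTERFACE

Orientations are given as a unit quaternion [w, x, y, z].
In Python, from plant import state, grab_frame, job_done, cut_out, place_of gives the robot as it stands.
- The arm moves only by the tool jog_arm, never from a script. Its argument "motion" is text: rows parted by semicolons, each of 7 numbers parted by spaces: the opening in per cent of the stroke, from 0 (shut) to 100 (fully open), then the shift along the tool's x, y, z as a fraction of full scale, then the turn, a rotation vector about the tool's x, y, z as a fraction of full scale. A call has exactly 5 rows; each row is the pose to reach, as a shift and turn from the pose commanded when the call began, along the tool's axes at that moment; what a row does not reach only later rows make up. Full scale, the value 1, is 50 cm for a shift and 1.5 rad for a turn. A row lasts 1/8 s, in which the tool goes at most 62.5 mm and 10.7 degrees, less where a joint would pass 70% of its speed; a pose out of reach is approached as far as the arm can. A call with a number of a shift or a turn outside -1 to 1 is refused whole. A call with a gripper value outside its range is refused whole. The fingers move at their own pace and stop on an object; the grip force is fixed at half the most. Time passes only in rows, so rows that repeat a pose let the fingers close, or fill a call up. It gives the time, the measured TCP pose, the force, the opening and the grip force at its end, in the units of the state.
- state(): the state, without advancing time (a new reading comes with each control period).
- grab_frame(name): name is "scene" or "top"; returns a dict with "color" (384x512x3 uint8, red, green, blue), "range_z" (384x512 float32, m along the optical axis (not along the pixel's ray), 0 where there is no reading), "intrinsics" (3x3 intrinsics, pixels), "world_from_camera" (4x4, takes a point from camera to world coordinates). Camera axes: x right, y up, looking along -z (the intrinsics and any distortion apply to the point x, -y, -z); pixel columns grow to the right and rows downward; lengths in m; the calibration is good to about 2 mm. A picture is of the moment at which its call begins.
- job_done(): hands the job in; it is judged then, once.
Trained networks look in the newest picture that a camera, given by its name, has taken for a name from the list of things; names that differ only in an ending like _2 or _b are one class to them, and where a whole thing is asked for, a point or a joint stands for the part that bears it (a point fixed in the world has none). Each returns a list of dicts, best first, with "p" (0 to 1); they miss things now and then, are a little off and sometimes report something else, mostly with a low value. They report only what shows in the picture. A call takes as long as a camera call. They do not tell look-alikes from the thing itself.
- cut_out(camera, thing): "pixels" (384x512 bool, what is visible of it).
- place_of(camera, thing): "at" ([x, y, z] in m, in world coordinates, good to about 4 mm: a listed point, or the origin of a listed thing).
The state is a dict: "time": time; "joint_pos": joint angles; "joint_vel": joint speeds; "joint_efforts": joint torques, N m; "tool_pos": TCP position; "tool_rot": TCP orientation; "contact_force": force on the tool from outside, world axes, zero at the start; "ft_torque": the same for the moment, N m; "gripper_width": opening from 0.0 (shut) to 1.0 (fully open); "grasp_force": force on a finger pad.
Only numpy, scipy, OpenCV 4.12 (cv2) and the standard library are available. Lean on these libraries where they do the work, as an engineer would, in place of code of your own. Each camera call takes 0.05 s, during which the arm holds its last target. There are 200 camera calls.

TASK

Lever the blue lid of the aluminium sample case open with the orange-handled spatula, its blade in the notch of the front wall, until the lid stands open by itself; the gripper itself must not touch the lid. Put the spatula down flat on the table beside the case, and stand the amber bottle with the blue cap and the white jar with the red cap upright in the case, set down gently. Leave the clear flask where it is.

Things in the scene. Friction and masses are not known exactly. Their poses are not given: they have to be found in the camera images.
- case: Aluminium sample case with a blue lid, fixed to the table. Outside 160 (its x) x 232 (its y) x 95 mm high without the lid; walls and floor 6 mm; inside 148 x 220 mm, 89 mm deep. Origin at the centre of its underside, z up; its +x points from the front wall (with the notch) to the hinge wall. It is turned about 0.75 to 1.3 rad from world x.
- case_notch (a point): Centre of the levering notch, an opening through the middle of the case's front wall right under the lid: 90 mm wide along the case's y, 12 mm high, from 83 mm above the table up to the lid's underside at 95 mm; a red mark lies under it. The point is on the wall's outer face, 89 mm above the table. The blade goes in along the case's +x and the lid then swings up.
- case_hinge (a point): Middle of the lid's hinge axis: top of the case's back wall, 80 mm from the case's centre along its +x, 95 mm above the table; the axis runs along the case's y.
- lid (a joint): Hinge angle of the blue lid, rad: 0 closed, 1.57 upright, stop at 1.9. The lid is a flat plate 160 x 232 x 8 mm, 120 g, flush with the case's front wall, its underside at hinge height when closed. It falls shut when let go below about 1.5 and falls gently open on to its stop when past about 1.65 (damped, about a second). About 1 N under its front edge lifts it.
- spatula_grip (a point): Grip point of the loose prying spatula (120 g), close to its centre of mass, at half height of its orange handle (13 mm above the table). x runs along the spatula towards the blade's tip, z up. Handle 20 mm wide, 26 mm high, from 80 mm behind to 30 mm ahead of this point; steel blade 28 mm wide and 3 mm thick, level at this point's height, from there to 130 mm ahead. It starts lying on the table within about 0.3 rad of world x.
- spatula_tip (a point): Middle of the end of the spatula's blade, 130 mm ahead of the grip point at the same height.
- amber_center (a point): Amber bottle with blue cap, to be packed; about 150 g, 80 mm high, body 52 mm across, cap 38 mm across and 22 mm high at the top. The point is on its axis half-way up (40 mm).
- jar_center (a point): White jar with red cap, to be packed; about 120 g, 64 mm high, body 56 mm across, cap 50 mm across and 20 mm high at the top. The point is on its axis half-way up (32 mm).
- flask_center (a point): Clear round flask with black stopper, 58 mm across, 82 mm high, not to be moved. Point on its axis half-way up. Amber bottle, jar and flask stand in any order on three places.
Not all that is in view belongs to the job. Of the things shaped like the part that bears jar_center, the white one is meant.

How it is judged:
On the way, in this order (a step that is already met when the one before it is completed fails the run):
1. the lid is being raised by the spatula (value of joint lid between 0.2 and 1.2 rad and contact force between spatula and lid above 0.1 N and y of spatula_tip in the frame of case between -0.06 and 0.06 m), for 0.1 s.
2. the lid stands open (value of joint lid above 1.5 rad), for 0.2 s.
At the end, for the whole second after the job is handed in: The lid stands open at least upright (joint above 1.5 rad); the amber bottle and the white jar both stand on the case's floor (within 6 mm in height), upright within 0.15 rad and at rest; the spatula lies flat on the table outside the case (grip point and tip below 30 mm), at rest (value of joint lid above 1.5 rad and x of amber_center in the frame of case between -0.075 and 0.075 m and y of amber_center in the frame of case between -0.11 and 0.11 m and z of amber_center in the frame of case between 0.04 and 0.052 m and angle between each of amber_center, jar_center's own z axis and vertical below 0.15 rad and linear speed of each of amber, jar, spatula below 0.03 m/s and x of jar_center in the frame of case between -0.075 and 0.075 m and y of jar_center in the frame of case between -0.11 and 0.11 m and z of jar_center in the frame of case between 0.032 and 0.044 m and height (world z) of each of spatula_grip, spatula_tip below 0.03 m and (x of spatula_grip in the frame of case below -0.08 m or x of spatula_grip in the frame of case above 0.08 m or y of spatula_grip in the frame of case below -0.116 m or y of spatula_grip in the frame of case above 0.116 m)); the robot touches nothing.
It fails at once if the gripper or arm touches the lid (over 1 N) (contact force between any of the fingers, the arm and lid above 1 N).
It fails at once if a sample is dropped (falls free of the fingers faster than 0.7 m/s, a drop of about 25 mm) ((linear speed of amber above 0.7 m/s and contact force between the fingers and amber below 0.05 N) or (linear speed of jar above 0.7 m/s and contact force between the fingers and jar below 0.05 N)).
It fails at once if the clear flask is moved more than 30 mm (distance of flask_center from where it was at the start of the episode above 0.03 m).
It also fails if it takes over 72 s, if anything falls off the work surface, if the arm or the gripper's body presses on something with over 40 N, if the wrist force passes 120 N, or if a joint passes its speed limit or range.

## Working session

There is one attempt and no reset: what is moved stays moved. The work goes in short steps, Python scripts to look and compute and a tool call to move; the robot and the scene stay as the last step left them, time stands still between calls to the robot, and variables do not carry over. Pictures are saved under pics/ and viewed, at most 10 in all, crops included, and the job is handed in when it is done.

Besides the shell and the picture viewer there is one more tool, called after "Call:" as name(argument=value, ...) on one line, values as JSON. jog_arm: Moves the arm, as the interface text tells. Shift numbers are shares of 50 cm and turn numbers shares of 1.5 rad, none past 1 either way. Its arguments: {"type":"object","properties":{"motion":{"type":"string"}},"required":["motion"]}

```bash
mkdir -p pics; ls; cat > h.py <<'E'
import numpy as np, cv2
from plant import state, grab_frame, job_done, cut_out, place_of
from scipy.spatial.transform import Rotation as R
def cloud(f):
    K=f["intrinsics"];z=f["range_z"];T=f["world_from_camera"]
    v,u=np.mgrid[:z.shape[0],:z.shape[1]]
    P=np.stack([(u-K[0,2])/K[0,0]*z,-(v-K[1,2])/K[1,1]*z,-z],-1)
    P=P@T[:3,:3].T+T[:3,3]; P[z==0]=np.nan
    return P
def Rt(s): q=s["tool_rot"]; return R.from_quat([q[1],q[2],q[3],q[0]])
E
python3 - <<'E'
from h import *
np.set_printoptions(precision=4,suppress=True)
a=[]
for c in("scene","top"):
    f=grab_frame(c); a.append(f["color"]); np.savez(c,**f)
    for t in("case_notch","case_hinge","spatula_grip","spatula_tip","amber_center","jar_center","flask_center"):
        print(c,t,[(np.round(d["at"],4).tolist(),round(d["p"],2)) for d in place_of(c,t)[:3]])
cv2.imwrite("pics/a.png",np.vstack(a)[:,:,::-1][:, :] if 0 else cv2.resize(np.hstack(a),(800,300))[:,:,::-1])
s=state();print(s["tool_pos"],s["tool_rot"],s["time"],Rt(s).as_matrix())
E
```

```text
pics
scene case_notch [([0.618, 0.0814, 0.0905], 0.69)]
scene case_hinge [([0.5539, 0.2325, 0.0968], 0.65)]
scene spatula_grip [([0.456, -0.115, 0.0168], 0.79)]
scene spatula_tip [([0.5861, -0.1094, 0.011], 0.61)]
scene amber_center [([0.4702, -0.2503, 0.0399], 0.69)]
scene jar_center [([0.6193, -0.2636, 0.032], 0.96), ([0.641, -0.37, 0.0351], 0.92), ([0.7351, -0.2499, 0.0291], 0.85)]
scene flask_center [([0.5286, -0.3889, 0.0459], 0.92)]
top case_notch [([0.6188, 0.0827, 0.087], 0.69)]
top case_hinge []
top spatula_grip [([0.457, -0.1161, 0.0156], 0.8)]
top spatula_tip [([0.5866, -0.1089, 0.009], 0.78)]
top amber_center [([0.4697, -0.2449, 0.0414], 0.94), ([0.5542, 0.23, 0.1002], 0.63)]
top jar_center [([0.6174, -0.2625, 0.0293], 0.75), ([0.6464, -0.3738, 0.0309], 0.56), ([0.5285, -0.3927, 0.0436], 0.51)]
top flask_center [([0.5279, -0.3932, 0.041], 0.82)]
[0.1977 0.5929 0.2313] [0.     0.1602 0.9871 0.    ] 0.8 [[-0.9487  0.3162  0.    ]
 [ 0.3162  0.9487  0.    ]
 [-0.      0.     -1.    ]]
```

View pics/a.png

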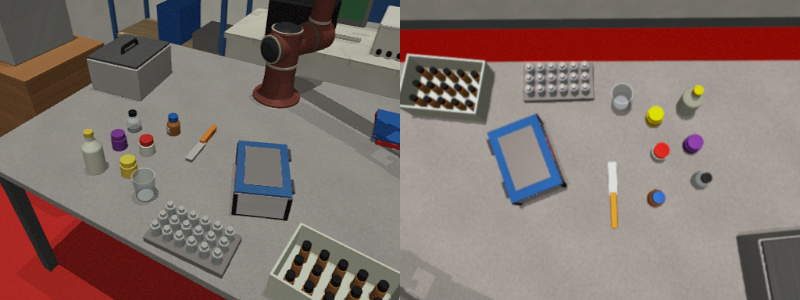

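The pictures show the case at about (525,158) in the right (top) view, with the notch side facing right. The spatula is at (614,195), the amber bottle with blue cap at (656,198), and the white jar with red cap at (661,150). The flask with black stopper is at (703,180).

```bash
cat >> h.py <<'E'
def go(p,yang,pitch=0):
    """tool-down target, tool y axis at world angle yang; prints shift & turn in full-scale shares"""
    s=state();r=Rt(s);y=np.array([np.cos(yang),np.sin(yang),0]);z=np.array([0,0,-1.])
    T=R.from_matrix(np.stack([np.cross(y,z),y,z],1))
    d=r.inv().apply(np.array(p)-s["tool_pos"])/.5; w=(r.inv()*T).as_rotvec()/1.5
    print("shift",np.round(d,4),"turn",np.round(w,4))
E
python3 - <<'E'
from h import *
np.set_printoptions(precision=4,suppress=True)
for c in("scene","top"):
    f=dict(np.load(c+".npz"));P=cloud(f)
    hsv=cv2.cvtColor(f["color"],cv2.COLOR_RGB2HSV)
    m=(np.abs(P[...,2]-.103)<.012)&(np.hypot(P[...,0]-.588,P[...,1]-.157)<.16)
    print(c,"lid z",np.nanmedian(P[m][:,2]),m.sum(),cv2.minAreaRect((P[m][:,:2]*1000).astype(np.float32)))
    for t in("spatula_grip",):
        q=cut_out(c,t)[0]["pixels"];X=P[q];X=X[np.isfinite(X[:,0])]
        print(np.median(X[:,2]),cv2.minAreaRect((X[:,:2]*1000).astype(np.float32)), cv2.fitLine(X[:,:2].astype(np.float32),cv2.DIST_HUBER,0,.01,.01).ravel())
go([.457,-.116,.12],-1.52)
E
```

```text
scene lid z 0.10225136214806718 4829 ((589.9462890625, 160.09231567382812), (237.58258056640625, 169.6245880126953), 22.371488571166992)
0.014214220385739829 ((491.5086975097656, -115.88907623291016), (204.2298126220703, 27.97286605834961), 2.7325260639190674) [ 1.     -0.0081  0.5143 -0.1131]
top lid z 0.10428520273463826 6811 ((584.0496215820312, 163.23085021972656), (234.75013732910156, 171.70260620117188), 22.171724319458008)
0.016859690845967057 ((483.0682067871094, -109.38240814208984), (208.96975708007812, 29.835514068603516), 0.0042019314132630825) [ 0.9996  0.0268  0.4869 -0.1098]
shift [-0.9405 -1.181   0.2226] turn [ 0.    -0.     1.846]
```

Call:
jog_arm(motion="100 -0.063 -0.079 0 0 0 0.123; 100 -0.126 -0.158 0 0 0 0.246; 100 -0.189 -0.237 0 0 0 0.369; 100 -0.252 -0.315 0 0 0 0.492; 100 -0.315 -0.394 0 0 0 0.615")

```text
time: 1.52
tool_pos: [0.2851, 0.3548, 0.2315]
tool_rot: [0.0, 0.585, 0.811, 0.0]
contact_force: [0.7, -0.2, -0.4]
gripper_width: 1.002
grasp_force: 0.0
```

```bash
python3 - <<'E'
from h import *
s=state();print(s["joint_pos"],s["tool_pos"])
go([.457,-.116,.12],-1.525)
E
```

```text
[ 7.30232159e-01 -3.74432432e-01  1.99156666e+00 -2.01675515e-04
  1.52369828e+00  4.09359155e-01] [0.28511001 0.3547883  0.23150847]
shift [-1.002   0.0291  0.2229] turn [ 3.0000e-04 -5.0000e-04  1.2306e+00]
```

Call:
jog_arm(motion="100 -0.1 0.003 0 0 0 0.123; 100 -0.2 0.006 0 0 0 0.246; 100 -0.3 0.009 0 0 0 0.369; 100 -0.4 0.012 0 0 0 0.492; 100 -0.5 0.015 0 0 0 0.615")

```text
time: 2.15
tool_pos: [0.3724, 0.1203, 0.2317]
tool_rot: [0.0, 0.885, 0.466, 0.001]
contact_force: [-0.2, 0.3, -0.1]
gripper_width: 1.001
grasp_force: 0.0
```

```bash
python3 - <<'E'
from h import *
go([.457,-.116,.12],-1.525)
E
```

```text
shift [-0.294   0.4068  0.2234] turn [ 3.000e-04 -9.000e-04  6.154e-01]
```

Call:
jog_arm(motion="100 -0.06 0.081 0.04 0 0 0.123; 100 -0.12 0.162 0.08 0 0 0.246; 100 -0.18 0.243 0.13 0 0 0.369; 100 -0.24 0.324 0.18 0 0 0.492; 100 -0.294 0.407 0.223 0 0 0.615")

```text
time: 2.78
tool_pos: [0.4582, -0.1158, 0.1191]
tool_rot: [0.0, 1.0, 0.023, 0.0]
contact_force: [-0.0, 1.1, -0.2]
gripper_width: 1.0
grasp_force: 0.0
```

```bash
python3 - <<'E'
from h import *
go([.457,-.1145,.004],-1.53)
E
```

```text
shift [-0.0024 -0.0028  0.2303] turn [ 0.     -0.0004  0.0031]
```

Call:
jog_arm(motion="100 -0.002 -0.003 0.1 0 0 0; 100 -0.002 -0.003 0.19 0 0 0; 100 -0.002 -0.003 0.229 0 0 0; 100 -0.002 -0.003 0.229 0 0 0; 0 -0.002 -0.003 0.229 0 0 0")

```text
time: 3.4
tool_pos: [0.4579, -0.113, 0.0066]
tool_rot: [0.0, 1.0, 0.026, 0.001]
contact_force: [0.7, -0.1, 0.8]
gripper_width: 0.815
grasp_force: 0.0
```

Call:
jog_arm(motion="0 0 0 0 0 0 0; 0 0 0 0 0 0 0; 0 0 0 0 0 0 0; 0 0 0 0 0 0 0; 0 0 0 -0.06 0 0 0")

```text
time: 4.03
tool_pos: [0.4543, -0.1116, 0.033]
tool_rot: [-0.001, 1.0, 0.026, -0.003]
contact_force: [-0.6, -0.4, -1.6]
gripper_width: 0.224
grasp_force: 58.9
```

```bash
python3 - <<'E'
from h import *
go([.457,-.1145,.25],-1.53)
print(state()["joint_pos"])
E
```

```text
shift [ 0.0025  0.0048 -0.4339] turn [-0.0019  0.0039  0.0076]
[-4.00115551e-01 -1.06183705e-01  2.12304055e+00 -8.19647384e-06
  1.13124440e+00  1.11843860e+00]
```

Call:
jog_arm(motion="0 0 0 -0.12 0 0 -0.123; 0 0.05 0 -0.23 0 0 -0.246; 0 0.12 -0.01 -0.33 0 0 -0.369; 0 0.18 -0.02 -0.33 0 0 -0.492; 0 0.24 -0.03 -0.33 0 0 -0.615")

```text
time: 4.65
tool_pos: [0.5769, -0.0911, 0.2007]
tool_rot: [0.0, 0.882, 0.471, 0.0]
contact_force: [0.4, 0.3, -1.5]
gripper_width: 0.22
grasp_force: 59.0
```

```bash
python3 - <<'E'
from h import *
go([.682,-.073,.20],.389)
E
```

```text
shift [0.1471 0.1545 0.0015] turn [ 4.000e-04  1.000e-04 -6.526e-01]
```

Call:
jog_arm(motion="0 0.04 0.03 0 0 0 -0.123; 0 0.07 0.06 0 0 0 -0.246; 0 0.1 0.09 0 0 0 -0.369; 0 0.125 0.12 0 0 0 -0.492; 0 0.147 0.155 0 0 0 -0.615")

```text
time: 5.28
tool_pos: [0.6813, -0.0737, 0.199]
tool_rot: [-0.001, 0.58, 0.815, -0.0]
contact_force: [0.3, -0.3, -1.2]
gripper_width: 0.222
grasp_force: 59.0
```

```bash
cat >> h.py <<'E'
C=np.array([.587,.158]);PSI=1.960;U=np.array([np.cos(PSI),np.sin(PSI)]);V=np.array([-U[1],U[0]])
def toc(p): d=np.array(p[:2])-C; return np.array([d@U,d@V,p[2]])
def case(x,y,z): return [*(C+x*U+y*V),z]
E
python3 - <<'E'
from h import *
np.set_printoptions(precision=4,suppress=True)
go(case(-.25,0,.2),.389)
s=state();print("tool in case",toc(s["tool_pos"]),s["joint_pos"])
a=[]
for c in("scene","top"):
    f=grab_frame(c);P=cloud(f);a.append(f["color"])
    for t in("spatula_tip","spatula_grip"):
        for d in place_of(c,t)[:1]: print(c,t,toc(d["at"]),d["p"])
    # blade points in case frame
    D=P[...,:2]-C;X=D@U;Y=D@V
    m=(X>-.21)&(X<-.09)&(np.abs(Y)<.04)&(P[...,2]>.12)&(P[...,2]<.3)
    for lo in np.arange(-.21,-.09,.03):
        k=m&(X>lo)&(X<lo+.03)
        if k.sum()>5: print(c,round(lo,2),k.sum(),"z",np.median(P[k][:,2]),"y",np.median(Y[k]))
    if m.any(): print("maxX",np.percentile(X[m],98))
cv2.imwrite("pics/b.png",cv2.resize(np.hstack(a),(800,300))[:,:,::-1])
E
```

```text
shift [ 0.0003  0.0012 -0.0021] turn [-0.0012 -0.0008 -0.0373]
tool in case [-0.2501  0.0006  0.199 ] [-0.2162  0.2132  1.4915  0.      1.439  -0.5492]
scene spatula_tip [-0.1197 -0.0046  0.2014] 0.87
scene spatula_grip [-0.2494  0.001   0.2084] 0.6
scene -0.21 111 z 0.20569638103005927 y -0.0064203014267667355
scene -0.18 112 z 0.20551160467442647 y -0.008819250548034977
scene -0.15 100 z 0.20523957366804968 y -0.011586352892947082
maxX -0.12466754448494935
top spatula_grip [-0.2507 -0.0007  0.2067] 0.59
```

View pics/b.png

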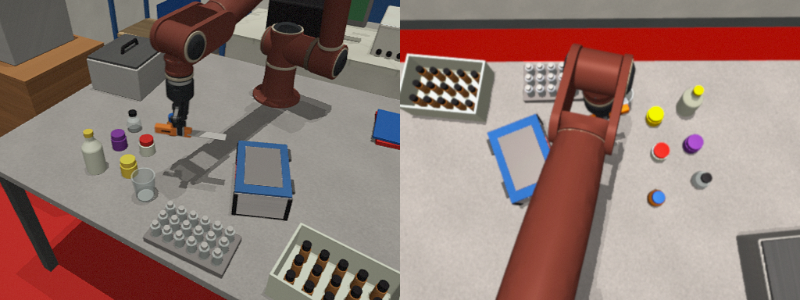

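The arm holds the spatula level, with the blade at about (210,135) in the left view pointing at the notch. The blade sits about 5.5 mm above the TCP height.

Call:
jog_arm(motion="0 0 0 0.06 0 0 -0.037; 0 0 0.001 0.14 0 0 -0.037; 0 0 0.001 0.21 0 0 -0.037; 0 0 0.001 0.23 0 0 -0.037; 0 0 0.001 0.23 0 0 -0.037")

```text
time: 6.2
tool_pos: [0.6814, -0.0739, 0.0853]
tool_rot: [-0.0, 0.56, 0.828, -0.0]
contact_force: [0.0, 0.2, -0.5]
gripper_width: 0.222
grasp_force: 59.0
```

```bash
python3 - <<'E'
from h import *
np.set_printoptions(precision=4,suppress=True)
go(case(-.155,0,.0840),.389)
s=state();print("tool in case",toc(s["tool_pos"]))
c="scene"
f=grab_frame(c);P=cloud(f)
for t in("spatula_tip","case_notch"):
        for d in place_of(c,t)[:1]: print(c,t,toc(d["at"]),d["p"])
D=P[...,:2]-C;X=D@U;Y=D@V
m=(X>-.21)&(X<-.09)&(np.abs(Y)<.04)&(P[...,2]>.06)&(P[...,2]<.3)
for lo in np.arange(-.21,-.09,.03):
        k=m&(X>lo)&(X<lo+.03)
        if k.sum()>5: print(c,round(lo,2),k.sum(),"z",np.median(P[k][:,2]),"y",np.median(Y[k]))
E
```

```text
shift [ 0.1907 -0.0002  0.0027] turn [-0.0004 -0.0003 -0.0051]
tool in case [-0.2504  0.0007  0.0853]
scene spatula_tip [-0.1195  0.0022  0.0898] 0.96
scene case_notch [-0.0823  0.0004  0.0891] 0.94
scene -0.21 102 z 0.09181472884307035 y -0.003690887604054802
scene -0.18 103 z 0.09181995124253772 y -0.0048956853484629125
scene -0.15 95 z 0.09169711328649999 y -0.00546956337736666
```

Call:
jog_arm(motion="0 0 0 0.003 0 0 -0.005; 0 0.05 0 0.003 0 0 -0.005; 0 0.1 0 0.003 0 0 -0.005; 0 0.15 0 0.003 0 0 -0.005; 0 0.19 0 0.003 0 0 -0.005")

```text
time: 6.98
tool_pos: [0.6454, 0.0165, 0.0838]
tool_rot: [-0.0, 0.556, 0.831, -0.0]
contact_force: [-0.1, 0.2, -1.5]
gripper_width: 0.218
grasp_force: 59.0
```

```bash
python3 - <<'E'
from h import *
s=state();print("tool in case",toc(s["tool_pos"]),s["contact_force"],s["ft_torque"])
# arc with tip radius 0.11 about the hinge, tip = tool +0.13 x, blade top = tool z + .007
x0=toc(s["tool_pos"])
for th in (.1,.2,.4,.6,.8,1.0,1.2,1.4,1.6,1.75):
    r=.105
    p=np.array([.08-r*np.cos(th)-.13, .095+r*np.sin(th)-.007])
    print(th,np.round((p[0]-x0[0])/.5,3),np.round(-(p[1]-x0[2])/.5,3))
E
```

```text
tool in case [-0.15312638 -0.00035078  0.08379189] [-0.09513603  0.17259514 -1.47846918] [-0.0343544  -0.0226387  -0.01617464]
0.1 -0.003 -0.029
0.2 0.0 -0.05
0.4 0.013 -0.09
0.6 0.033 -0.127
0.8 0.06 -0.159
1.0 0.093 -0.185
1.2 0.13 -0.204
1.4 0.171 -0.215
1.6 0.212 -0.218
1.75 0.244 -0.215
```

Call:
jog_arm(motion="0 0 0 -0.03 0 0 0; 0 0 0 -0.05 0 0 0; 0 0.005 0 -0.07 0 0 0; 0 0.013 0 -0.09 0 0 0; 0 0.023 0 -0.11 0 0 0")

```text
time: 7.6
tool_pos: [0.6423, 0.0245, 0.1398]
tool_rot: [0.0, 0.557, 0.83, 0.0]
contact_force: [-0.1, -0.9, -1.8]
gripper_width: 0.22
grasp_force: 58.9
```

```bash
python3 - <<'E'
from h import *
s=state();x0=toc(s["tool_pos"]);print(x0,s["contact_force"],s["gripper_width"])
f=grab_frame("scene");P=cloud(f)
go(case(-.155,0,.1400),.389)
D=P[...,:2]-C;X=D@U;Y=D@V
m=(np.abs(Y)<.1)&(np.abs(Y)>.03)&(P[...,2]>.1)&(P[...,2]<.22)&(X>-.075)&(X<.085)
if m.sum()>20: print("lid slope angle",np.arctan(-np.polyfit(X[m],P[m][:,2],1)[0]),m.sum())
cv2.imwrite("pics/c.png",cv2.resize(f["color"],(640,480))[100:400,100:600,::-1])
E
```

```text
[-0.1444862  -0.00052729  0.13982144] [-0.08064221 -0.91346758 -1.81243401] 0.21959707512376528
shift [-0.0221 -0.0026  0.003 ] turn [0.0017 0.0006 0.0003]
lid slope angle 0.5055421615696417 2259
```

View pics/c.png

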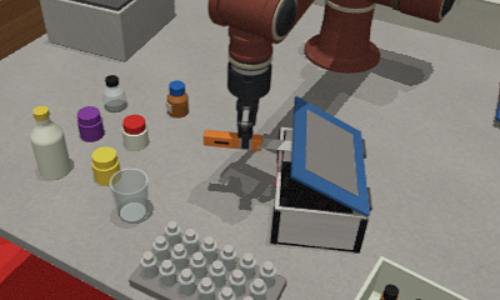

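The lid (about (325,150)) is raised about 0.5 rad by the blade at (275,143), and the gripper at (248,110) is clear of it.

Call:
jog_arm(motion="0 0.01 0 -0.02 0 0 0; 0 0.025 0 -0.037 0 0 0; 0 0.042 0 -0.052 0 0 0; 0 0.06 0 -0.067 0 0 0; 0 0.08 0 -0.08 0 0 0")

```text
time: 8.28
tool_pos: [0.6266, 0.0627, 0.1794]
tool_rot: [0.0, 0.557, 0.831, 0.0]
contact_force: [0.5, -0.9, -1.3]
gripper_width: 0.22
grasp_force: 58.9
```

Call:
jog_arm(motion="0 0.025 0 -0.013 0 0 0; 0 0.05 0 -0.022 0 0 0; 0 0.075 0 -0.026 0 0 0; 0 0.1 0 -0.027 0 0 0; 0 0.12 0 -0.027 0 0 0")

```text
time: 8.9
tool_pos: [0.6036, 0.1183, 0.1921]
tool_rot: [-0.0, 0.557, 0.831, -0.0]
contact_force: [0.3, 0.2, -1.3]
gripper_width: 0.22
grasp_force: 59.0
```

```bash
python3 - <<'E'
from h import *
s=state();x0=toc(s["tool_pos"]);print(x0,s["contact_force"],s["gripper_width"])
f=grab_frame("scene")
cv2.imwrite("pics/d.png",cv2.resize(f["color"],(640,480))[100:400,100:600,::-1])
E
```

```text
[-0.04298339 -0.00028361  0.19212728] [ 0.25995904  0.17225756 -1.25712805] 0.21958961685348022
```

View pics/d.png

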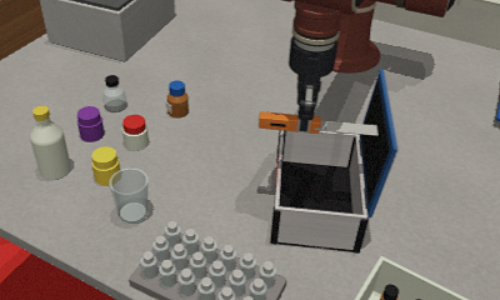

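The lid at (378,145) is about upright, with the blade tip against it at (375,130). I'll push a little further and then withdraw.

Call:
jog_arm(motion="0 0.015 0 0 0 0 0; 0 0.03 0 0 0 0 0; 0 0.045 0 0 0 0 0; 0 0.045 0 0 0 0 0; 0 0.045 0 0 0 0 0")

```text
time: 9.57
tool_pos: [0.5956, 0.1381, 0.1923]
tool_rot: [0.0, 0.557, 0.831, -0.0]
contact_force: [-0.3, -0.2, -1.4]
gripper_width: 0.215
grasp_force: 59.0
```

Call:
jog_arm(motion="0 -0.06 0 0 0 0 0; 0 -0.16 0 0 0 0 0; 0 -0.27 0 0 0 0 0; 0 -0.38 0 0 0 0 0; 0 -0.45 0 0 0 0 0")

```text
time: 10.2
tool_pos: [0.6816, -0.0729, 0.1922]
tool_rot: [0.0, 0.558, 0.83, -0.0]
contact_force: [0.3, 0.8, -1.3]
gripper_width: 0.218
grasp_force: 59.0
```

```bash
python3 - <<'E'
from h import *
s=state();x0=toc(s["tool_pos"]);print(x0,s["contact_force"],s["joint_pos"])
f=grab_frame("scene");P=cloud(f)
D=P[...,:2]-C;X=D@U;Y=D@V
m=(np.abs(Y)<.1)&(P[...,2]>.12)&(P[...,2]<.24)&(X>.06)&(X<.16)
print("lid", np.pi/2+np.arctan(np.polyfit(P[m][:,2],X[m],1)[0]),m.sum())
go([.457,-.11,.12],-1.525)
E
```

```text
[-2.49487094e-01  9.08425133e-05  1.92239165e-01] [ 0.27942875  0.77760494 -1.30849834] [-2.14797487e-01  2.16651766e-01  1.49892601e+00 -3.94082856e-04
  1.42572556e+00 -6.02039485e-01]
lid 1.90495481039492 2073
shift [ 0.1078 -0.4432  0.144 ] turn [0.0024 0.0017 1.2731]
```

Call:
jog_arm(motion="0 0 -0.05 0.1 0 0 0; 0 0 -0.1 0.2 0 0 0; 0 0 -0.1 0.3 0 0 0; 0 0 -0.1 0.35 0 0 0; 0 0 -0.1 0.366 0 0 0")

```text
time: 10.88
tool_pos: [0.633, -0.0887, 0.0069]
tool_rot: [-0.002, 0.557, 0.83, -0.001]
contact_force: [-0.8, 0.3, -0.1]
gripper_width: 0.218
grasp_force: 59.1
```

Call:
jog_arm(motion="0 0 0 0 0 0 0; 50 0 0 0 0 0 0; 60 0 0 0 0 0 0; 60 0 0 0 0 0 0; 70 0 0 0 0 0 0")

```text
time: 11.5
tool_pos: [0.6349, -0.089, 0.0098]
tool_rot: [0.0, 0.557, 0.831, 0.0]
contact_force: [-0.8, 0.9, 0.1]
gripper_width: 0.698
grasp_force: 0.0
```

Call:
jog_arm(motion="100 0 0 -0.06 0 0 0; 100 0 0 -0.15 0 0 0; 100 0 0 -0.25 0 0 0; 100 0 0 -0.3 0 0 0; 100 0 0 -0.3 0 0 0")

```text
time: 12.12
tool_pos: [0.6364, -0.0893, 0.1626]
tool_rot: [0.003, 0.557, 0.831, 0.001]
contact_force: [-0.3, -0.3, -0.4]
gripper_width: 0.998
grasp_force: 0.0
```

```bash
python3 - <<'E'
from h import *
print(state()["joint_pos"])
for c in("scene","top"):
  for t in("spatula_grip","spatula_tip","amber_center","jar_center","flask_center"):
    for d in place_of(c,t)[:1]: print(c,t,np.round(d["at"],4),np.round(toc(d["at"]),3),round(d["p"],2))
for y in (.389,-1.182,1.96): go([.47,-.247,.14],y)
E
```

```text
[-2.55170402e-01  1.39213302e-01  1.63712933e+00 -9.02718498e-06
  1.35925040e+00 -6.44740775e-01]
scene spatula_grip [ 0.6817 -0.0718  0.2012] [-0.249 -0.     0.201] 0.67
scene spatula_tip [0.6322 0.0487 0.1964] [-0.118 -0.     0.196] 0.73
scene amber_center [ 0.4673 -0.2484  0.042 ] [-0.331  0.265  0.042] 0.66
scene jar_center [ 0.6208 -0.2638  0.0319] [-0.403  0.129  0.032] 0.83
top spatula_grip [ 0.6828 -0.0737  0.2067] [-0.251 -0.001  0.207] 0.59
top amber_center [ 0.4695 -0.2419  0.0382] [-0.325  0.26   0.038] 0.7
top jar_center [ 0.7371 -0.247   0.0329] [-0.432  0.015  0.033] 0.94
top flask_center [ 0.5288 -0.3924  0.0413] [-0.487  0.263  0.041] 0.85
shift [-0.1678 -0.4242  0.0373] turn [-0.0007 -0.0005  0.0003]
shift [-0.1678 -0.4242  0.0373] turn [-9.0000e-04  1.0000e-04  1.0476e+00]
shift [-0.1678 -0.4242  0.0373] turn [-1.000e-04 -9.000e-04 -1.047e+00]
```

Call:
jog_arm(motion="100 -0.03 -0.08 0 0 0 0; 100 -0.07 -0.17 0 0 0 0; 100 -0.11 -0.26 0 0 0 0; 100 -0.15 -0.35 0 0 0 0; 100 -0.168 -0.424 0.03 0 0 0")

```text
time: 13.25
tool_pos: [0.4701, -0.2491, 0.1457]
tool_rot: [0.002, 0.557, 0.83, -0.0]
contact_force: [0.7, -0.3, 0.4]
gripper_width: 0.999
grasp_force: 0.0
```

```bash
python3 - <<'E'
from h import *
for c in("scene","top"):
  f=grab_frame(c)
  for t in("spatula_grip","spatula_tip","amber_center"):
    for d in place_of(c,t)[:1]: print(c,t,np.round(d["at"],4),np.round(toc(d["at"]),3),round(d["p"],2))
go([.4695,-.246,.016],.389)
E
```

```text
scene spatula_grip [ 0.6341 -0.088   0.0141] [-0.245  0.05   0.014] 0.78
scene spatula_tip [0.5846 0.033  0.0108] [-0.115  0.05   0.011] 0.65
scene amber_center [ 0.4729 -0.2462  0.0397] [-0.331  0.259  0.04 ] 0.71
top spatula_grip [ 0.6362 -0.0886  0.0148] [-0.247  0.048  0.015] 0.85
top spatula_tip [0.585  0.0313 0.0123] [-0.116  0.05   0.012] 0.57
top amber_center [ 0.47   -0.2432  0.0408] [-0.327  0.26   0.041] 0.44
shift [ 0.0031 -0.0033  0.2578] turn [0.0005 0.0005 0.0013]
```

Call:
jog_arm(motion="100 0.003 -0.001 0.08 0 0 0; 100 0.003 -0.001 0.16 0 0 0; 100 0.003 -0.001 0.23 0 0 0; 100 0.003 -0.001 0.256 0 0 0; 100 0.003 -0.001 0.256 0 0 0")

```text
time: 14.28
tool_pos: [0.4696, -0.2455, 0.016]
tool_rot: [-0.001, 0.557, 0.831, 0.0]
contact_force: [-0.4, -0.4, -0.4]
gripper_width: 1.006
grasp_force: 0.0
```

Call:
jog_arm(motion="0 0 0 0 0 0 0; 0 0 0 0 0 0 0; 0 0 0 0 0 0 0; 0 0 0 0 0 0 0; 0 0 0 -0.02 0 0 0")

```text
time: 14.9
tool_pos: [0.4689, -0.2456, 0.0263]
tool_rot: [-0.001, 0.557, 0.831, 0.0]
contact_force: [-0.2, -0.0, -2.2]
gripper_width: 0.589
grasp_force: 62.5
```

```bash
python3 - <<'E'
from h import *
print(state()["tool_pos"],state()["gripper_width"])
go([.4695,-.246,.26],.389)
go(case(-.005,-.05,.26),.389)
go(case(-.005,.05,.26),.389)
E
```

```text
[ 0.46891779 -0.24561711  0.02630651] 0.5888548452075505
shift [-0.0007  0.0005 -0.4674] turn [-0.0004 -0.0007  0.0003]
shift [ 0.6476  0.6246 -0.4671] turn [-0.0004 -0.0007  0.0003]
shift [ 0.6477  0.4246 -0.467 ] turn [-0.0004 -0.0007  0.0003]
```

Call:
jog_arm(motion="0 0 0 -0.1 0 0 0; 0 0.02 0.02 -0.2 0 0 0; 0 0.08 0.08 -0.28 0 0 0; 0 0.15 0.15 -0.35 0 0 0; 0 0.23 0.22 -0.35 0 0 0")

```text
time: 15.52
tool_pos: [0.5298, -0.0972, 0.2061]
tool_rot: [0.004, 0.557, 0.83, 0.001]
contact_force: [0.2, -1.1, -2.2]
gripper_width: 0.586
grasp_force: 63.2
```

Call:
jog_arm(motion="0 0.08 0.08 0 0 0 0; 0 0.16 0.15 0 0 0 0; 0 0.24 0.23 0 0 0 0; 0 0.32 0.31 0 0 0 0; 0 0.37 0.36 0 0 0 0")

```text
time: 16.15
tool_pos: [0.6237, 0.1442, 0.2012]
tool_rot: [-0.0, 0.556, 0.831, -0.0]
contact_force: [0.3, -0.8, -2.3]
gripper_width: 0.587
grasp_force: 63.1
```

```bash
python3 - <<'E'
from h import *
s=state();print(toc(s["tool_pos"]),s["gripper_width"],s["joint_pos"])
go(case(-.005,-.05,.024),.389)
E
```

```text
[-0.02673477 -0.0287496   0.20115686] 0.5870388284882524 [ 1.10887664e-01  1.07881678e-01  1.60527469e+00  2.32855794e-04
  1.42913892e+00 -2.80485998e-01]
shift [0.0432 0.0428 0.3543] turn [-0.0004 -0.0003  0.0016]
```

Call:
jog_arm(motion="0 0.03 0.03 0 0 0 0; 0 0.043 0.043 0.04 0 0 0; 0 0.043 0.043 0.12 0 0 0; 0 0.043 0.043 0.2 0 0 0; 0 0.043 0.043 0.27 0 0 0")

```text
time: 16.77
tool_pos: [0.6338, 0.1682, 0.0629]
tool_rot: [-0.001, 0.558, 0.83, -0.001]
contact_force: [-0.1, 0.3, -1.1]
gripper_width: 0.588
grasp_force: 63.2
```

Call:
jog_arm(motion="0 0 0 0.03 0 0 0; 0 0 0 0.06 0 0 0; 0 0 0 0.075 0 0 0; 0 0 0 0.082 0 0 0; 0 0 0 0.084 0 0 0")

```text
time: 17.4
tool_pos: [0.6348, 0.1693, 0.0249]
tool_rot: [-0.001, 0.557, 0.831, -0.001]
contact_force: [-7.8, -3.6, 3.2]
gripper_width: 0.584
grasp_force: 64.4
```

```bash
python3 - <<'E'
from h import *
s=state();print(toc(s["tool_pos"]),s["gripper_width"],s["contact_force"])
E
```

```text
[-0.00767107 -0.04851937  0.02493856] 0.583521505388128 [-7.83935803 -3.64728265  3.21352918]
```

```bash
python3 - <<'E'
from h import *
s=state();print(toc(s["tool_pos"]),s["contact_force"],s["ft_torque"])
a=grab_frame("scene")["color"][100:340,180:420];b=grab_frame("top")["color"][120:300,100:260]
a=cv2.resize(a,(450,450));b=cv2.resize(b,(345,388));b=cv2.copyMakeBorder(b,0,62,0,0,cv2.BORDER_CONSTANT)
cv2.imwrite("pics/e.png",np.hstack([a,b])[:,:,::-1])
E
```

```text
[-0.00767107 -0.04851937  0.02493856] [-7.83935803 -3.64728265  3.21352918] [-0.24860968  0.53341016 -0.00395071]
```

View pics/e.png

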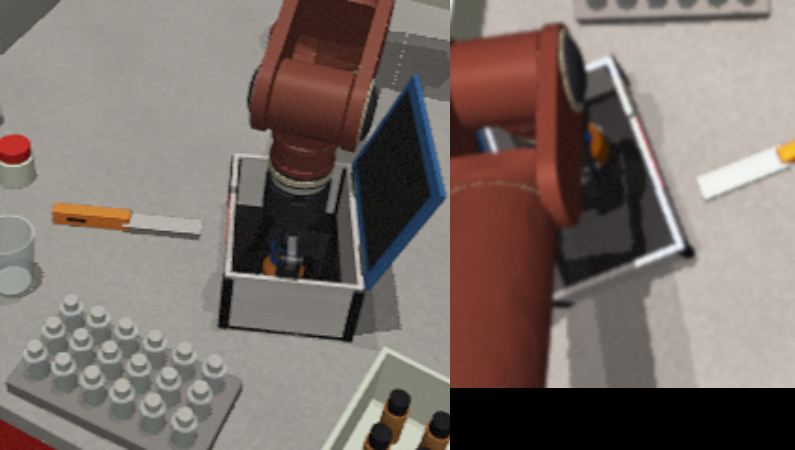

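The bottle is near the case's -y wall, at (285,262) in the left crop. The force (8.6 N towards case +y, acting near rim height) suggests the knuckle of the gripper is touching the rim. I'll back off and shift 12 mm inward.

Call:
jog_arm(motion="0 0 0 -0.008 0 0 0; 0 0 -0.012 -0.008 0 0 0; 0 0 -0.024 -0.008 0 0 0; 0 0 -0.024 -0.008 0 0 0; 0 0 -0.024 -0.008 0 0 0")

```text
time: 18.12
tool_pos: [0.6245, 0.1652, 0.0284]
tool_rot: [0.0, 0.557, 0.831, 0.0]
contact_force: [-0.6, -0.2, -1.5]
gripper_width: 0.591
grasp_force: 64.3
```

```bash
python3 - <<'E'
from h import *
s=state();print(toc(s["tool_pos"]),s["contact_force"],s["gripper_width"])
go(case(-.005,-.038,.0225),.389)
E
```

```text
[-0.00754438 -0.03741842  0.02837378] [-0.56876291 -0.18261878 -1.45963193] 0.5905050452051938
shift [0.0051 0.0012 0.0117] turn [0.0002 0.     0.0003]
```

Call:
jog_arm(motion="0 0 0 0.004 0 0 0; 0 0 0 0.008 0 0 0; 0 0 0 0.01 0 0 0; 0 0 0 0.012 0 0 0; 0 0 0 0.012 0 0 0")

```text
time: 18.75
tool_pos: [0.625, 0.1654, 0.0246]
tool_rot: [0.0, 0.557, 0.831, 0.0]
contact_force: [-6.1, -0.7, 10.5]
gripper_width: 0.591
grasp_force: 65.5
```

Call:
jog_arm(motion="0 0 0 -0.003 0 0 0; 65 0 0 -0.003 0 0 0; 72 0 0 -0.003 0 0 0; 74 0 0 -0.003 0 0 0; 74 0 0 -0.003 0 0 0")

```text
time: 19.38
tool_pos: [0.6244, 0.1652, 0.0236]
tool_rot: [-0.0, 0.557, 0.831, -0.0]
contact_force: [-0.0, -0.5, 0.3]
gripper_width: 0.744
grasp_force: 0.0
```

Call:
jog_arm(motion="74 0 0 -0.03 0 0 0; 74 0 0 -0.1 0 0 0; 74 0 0 -0.2 0 0 0; 74 0 0 -0.3 0 0 0; 74 0 0 -0.36 0 0 0")

```text
time: 20.0
tool_pos: [0.6258, 0.1655, 0.2091]
tool_rot: [0.002, 0.557, 0.831, 0.002]
contact_force: [0.9, -0.3, -0.0]
gripper_width: 0.738
grasp_force: 0.0
```

```bash
python3 - <<'E'
from h import *
s=state();print(toc(s["tool_pos"]),s["contact_force"],s["joint_pos"])
go([.62,-.263,.16],-1.182)
E
```

```text
[-0.00781294 -0.03868543  0.20908099] [ 0.85200681 -0.28807591 -0.02279973] [ 1.43599371e-01  1.14415006e-01  1.58482838e+00 -7.50439564e-06
  1.43628149e+00 -2.45951607e-01]
shift [-0.7882 -0.3367  0.0974] turn [ 0.0039 -0.0023  1.0477]
```

Call:
jog_arm(motion="90 -0.08 -0.034 0 0 0 0.105; 90 -0.16 -0.067 0 0 0 0.21; 90 -0.24 -0.1 0 0 0 0.315; 90 -0.32 -0.135 0 0 0 0.42; 90 -0.4 -0.17 0 0 0 0.525")

```text
time: 20.62
tool_pos: [0.6218, -0.0535, 0.2053]
tool_rot: [0.001, 0.834, 0.551, 0.001]
contact_force: [0.9, 0.1, -0.1]
gripper_width: 0.898
grasp_force: 0.0
```

```bash
python3 - <<'E'
from h import *
for c in("scene","top"):
  f=grab_frame(c)
  for t in("amber_center","jar_center"):
    for d in place_of(c,t)[:3]: print(c,t,np.round(d["at"],4),np.round(toc(d["at"]),3),round(d["p"],2))
go([.62,-.263,.11],-1.182)
cv2.imwrite("pics/f.png",cv2.resize(f["color"],(640,480))[:,:,::-1])
E
```

```text
scene amber_center [0.6247 0.1631 0.0478] [-0.01  -0.037  0.048] 0.69
scene jar_center [ 0.7334 -0.2492  0.0297] [-0.432  0.019  0.03 ] 0.87
scene jar_center [ 0.6212 -0.2647  0.0287] [-0.404  0.129  0.029] 0.75
scene jar_center [ 0.6436 -0.3733  0.0332] [-0.513  0.149  0.033] 0.61
top amber_center [0.6256 0.17   0.0457] [-0.004 -0.04   0.046] 0.6
top amber_center [ 0.6336 -0.0885  0.017 ] [-0.246  0.05   0.017] 0.45
top jar_center [ 0.6468 -0.3768  0.0261] [-0.517  0.148  0.026] 0.61
top jar_center [ 0.7365 -0.2504  0.0338] [-0.435  0.017  0.034] 0.6
top jar_center [ 0.6196 -0.2611  0.0332] [-0.4    0.129  0.033] 0.56
shift [-0.392   0.16    0.1888] turn [ 2.000e-04 -5.000e-04  5.236e-01]
```

View pics/f.png

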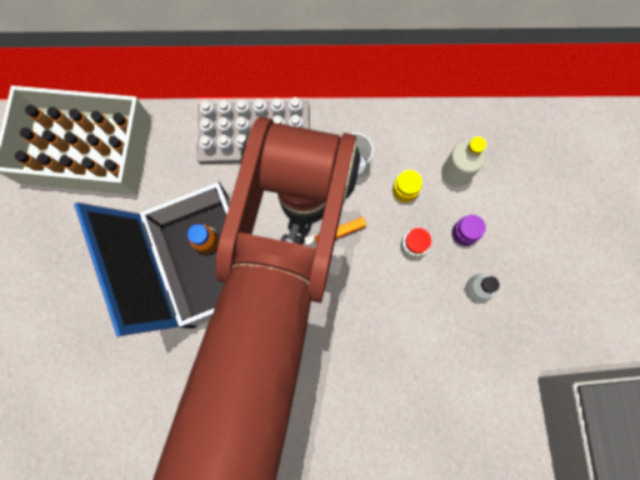

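The amber bottle (200,237) stands upright in the case, the lid is open, and the white jar with red cap is at (417,242).

Call:
jog_arm(motion="100 -0.08 0.032 0 0 0 0.105; 100 -0.16 0.065 0 0 0 0.21; 100 -0.24 0.1 0 0 0 0.315; 100 -0.32 0.13 0.06 0 0 0.42; 100 -0.392 0.16 0.15 0 0 0.524")

```text
time: 21.55
tool_pos: [0.6215, -0.2646, 0.1308]
tool_rot: [0.002, 0.982, 0.191, 0.002]
contact_force: [0.1, -0.4, 0.2]
gripper_width: 0.998
grasp_force: 0.0
```

```bash
python3 - <<'E'
from h import *
go([.62,-.263,.012],-1.182)
E
```

```text
shift [-0.0025 -0.0051  0.2376] turn [ 0.0028 -0.0024 -0.0032]
```

Call:
jog_arm(motion="100 -0.002 -0.003 0.08 0 0 0; 100 -0.002 -0.004 0.16 0 0 0; 100 -0.002 -0.004 0.22 0 0 0; 100 -0.002 -0.004 0.243 0 0 0; 100 -0.002 -0.004 0.243 0 0 0")

```text
time: 22.18
tool_pos: [0.618, -0.2614, 0.0071]
tool_rot: [-0.0, 0.981, 0.193, -0.0]
contact_force: [0.3, 0.3, 0.6]
gripper_width: 1.0
grasp_force: 0.0
```

Call:
jog_arm(motion="0 0 0 0 0 0 0; 0 0 0 0 0 0 0; 0 0 0 0 0 0 0; 0 0 0 0 0 0 0; 0 0 0 0 0 0 0")

```text
time: 22.8
tool_pos: [0.6195, -0.2632, 0.0098]
tool_rot: [0.001, 0.981, 0.192, 0.002]
contact_force: [1.1, 1.1, 6.4]
gripper_width: 0.637
grasp_force: 63.9
```

Call:
jog_arm(motion="0 0 0 -0.06 0 0 0; 0 0 0 -0.15 0 0 0; 0 0 0 -0.25 0 0 0; 0 0 0 -0.35 0 0 0; 0 0 0 -0.38 0 0 0")

```text
time: 23.42
tool_pos: [0.6194, -0.2632, 0.202]
tool_rot: [0.002, 0.981, 0.192, 0.003]
contact_force: [1.0, -0.0, -1.1]
gripper_width: 0.639
grasp_force: 63.8
```

```bash
python3 - <<'E'
from h import *
s=state();print(s["gripper_width"])
go(case(-.002,.048,.2),-1.182)
E
```

```text
0.6390600198644253
shift [ 1.618e-01 -8.004e-01  3.000e-04] turn [ 0.0037 -0.0029 -0.0014]
```

Call:
jog_arm(motion="0 0.02 -0.1 0 0 0 0; 0 0.04 -0.2 0 0 0 0; 0 0.06 -0.3 0 0 0 0; 0 0.08 -0.4 0 0 0 0; 0 0.1 -0.5 0 0 0 0")

```text
time: 24.05
tool_pos: [0.5681, -0.0102, 0.1948]
tool_rot: [-0.001, 0.981, 0.192, -0.002]
contact_force: [-0.2, 0.8, -0.2]
gripper_width: 0.638
grasp_force: 63.8
```

Call:
jog_arm(motion="0 0.02 -0.1 0 0 0 0; 0 0.04 -0.2 0 0 0 0; 0 0.062 -0.28 0 0 0 0; 0 0.062 -0.3 0 0 0 0; 0 0.062 -0.3 0 0 0 0")

```text
time: 24.68
tool_pos: [0.5411, 0.1386, 0.1957]
tool_rot: [0.0, 0.981, 0.193, -0.001]
contact_force: [-0.1, 0.6, -1.4]
gripper_width: 0.638
grasp_force: 63.9
```

```bash
python3 - <<'E'
from h import *
s=state();print(s["gripper_width"],toc(s["tool_pos"]),s["contact_force"])
go(case(-.002,.048,.016),-1.182)
E
```

```text
0.6375984378756225 [-0.00048713  0.04982857  0.19572321] [-0.05966741  0.59266811 -1.41069013]
shift [0.0046 0.0031 0.3594] turn [-0.0001  0.0017 -0.0007]
```

Call:
jog_arm(motion="0 0.003 0.003 0.08 0 0 0; 0 0.003 0.003 0.16 0 0 0; 0 0.003 0.003 0.24 0 0 0; 0 0.003 0.003 0.3 0 0 0; 0 0.003 0.003 0.335 0 0 0")

```text
time: 25.3
tool_pos: [0.5428, 0.1363, 0.0273]
tool_rot: [0.0, 0.982, 0.191, -0.002]
contact_force: [-0.2, 0.5, -1.0]
gripper_width: 0.639
grasp_force: 63.9
```

Call:
jog_arm(motion="0 0 0 0.006 0 0 0; 0 0 0 0.012 0 0 0; 0 0 0 0.017 0 0 0; 0 0 0 0.021 0 0 0; 0 0 0 0.021 0 0 0")

```text
time: 25.92
tool_pos: [0.544, 0.138, 0.0196]
tool_rot: [0.0, 0.981, 0.192, 0.0]
contact_force: [0.6, 1.4, -1.4]
gripper_width: 0.638
grasp_force: 63.9
```

Still about 4 mm above the floor, so I'll lower more.

Call:
jog_arm(motion="0 0 0 0.003 0 0 0; 0 0 0 0.005 0 0 0; 0 0 0 0.007 0 0 0; 0 0 0 0.008 0 0 0; 0 0 0 0.008 0 0 0")

```text
time: 26.55
tool_pos: [0.5441, 0.138, 0.0158]
tool_rot: [0.0, 0.981, 0.192, 0.0]
contact_force: [-2.3, -0.9, 3.7]
gripper_width: 0.635
grasp_force: 64.4
```

On the floor (fz up by 5 N). Releasing.

Call:
jog_arm(motion="0 0 0 0 0 0 0; 70 0 0 0 0 0 0; 78 0 0 0 0 0 0; 80 0 0 0 0 0 0; 80 0 0 0 0 0 0")

```text
time: 27.18
tool_pos: [0.5439, 0.1379, 0.0151]
tool_rot: [0.0, 0.981, 0.192, -0.0]
contact_force: [0.5, -0.5, -0.1]
gripper_width: 0.798
grasp_force: 0.0
```

Call:
jog_arm(motion="80 0 0 -0.03 0 0 0; 80 0 0 -0.1 0 0 0; 80 0 0 -0.2 0 0 0; 80 0 0 -0.3 0 0 0; 80 0 0 -0.4 0 0 0")

```text
time: 27.8
tool_pos: [0.5438, 0.1379, 0.2183]
tool_rot: [0.0, 0.981, 0.192, 0.001]
contact_force: [0.4, 0.7, 0.3]
gripper_width: 0.796
grasp_force: 0.0
```

Call:
jog_arm(motion="80 0 0.1 0 0 0 0; 80 0 0.2 0 0 0 0; 80 0 0.3 0 0 0 0; 80 0 0.4 0 0 0 0; 80 0 0.5 0 0 0 0")

```text
time: 28.42
tool_pos: [0.6388, -0.0952, 0.2168]
tool_rot: [0.0, 0.981, 0.192, 0.001]
contact_force: [1.3, 0.3, 0.6]
gripper_width: 0.803
grasp_force: 0.0
```

```bash
python3 - <<'E'
from h import *
print(state()["time"],state()["contact_force"])
a=[]
for c in("scene","top"):
  f=grab_frame(c);a.append(f["color"])
  for t in("amber_center","jar_center","spatula_grip","spatula_tip","flask_center"):
    for d in place_of(c,t)[:3]: print(c,t,np.round(d["at"],4),np.round(toc(d["at"]),3),round(d["p"],2))
cv2.imwrite("pics/g.png",cv2.resize(np.hstack(a),(800,300))[:,:,::-1])
E
```

```text
28.425 [1.3021009  0.33465643 0.57817203]
scene amber_center [0.5849 0.0321 0.0101] [-0.116  0.05   0.01 ] 0.65
scene amber_center [0.624  0.1609 0.0468] [-0.011 -0.035  0.047] 0.55
scene amber_center [0.5553 0.2301 0.0937] [0.079 0.002 0.094] 0.22
scene jar_center [ 0.6413 -0.3699  0.0318] [-0.509  0.15   0.032] 0.95
scene jar_center [0.5439 0.1376 0.0363] [-0.003  0.048  0.036] 0.81
scene jar_center [ 0.736  -0.2509  0.0282] [-0.435  0.017  0.028] 0.8
scene spatula_grip [ 0.6338 -0.0871  0.0159] [-0.245  0.05   0.016] 0.72
scene spatula_tip [0.5842 0.0302 0.0119] [-0.117  0.051  0.012] 0.91
scene flask_center [ 0.5282 -0.3894  0.0408] [-0.484  0.262  0.041] 0.59
top amber_center [0.6244 0.1698 0.0458] [-0.003 -0.039  0.046] 0.67
top jar_center [ 0.6439 -0.3724  0.0301] [-0.512  0.149  0.03 ] 0.95
top jar_center [0.5438 0.1365 0.0403] [-0.003  0.048  0.04 ] 0.79
top jar_center [ 0.7349 -0.2496  0.0342] [-0.433  0.018  0.034] 0.78
top spatula_grip [ 0.6365 -0.0865  0.0149] [-0.245  0.047  0.015] 0.43
top flask_center [ 0.5304 -0.3938  0.0432] [-0.489  0.262  0.043] 0.7
```

View pics/g.png

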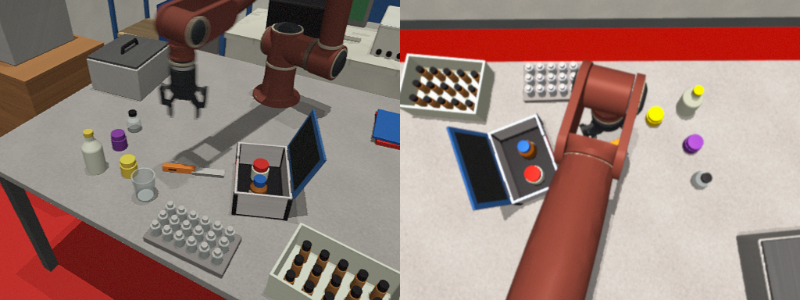

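Both samples stand in the case (top view, at (524,148) and (533,175)). The lid is open, and the spatula lies flat at (195,170) in the left view.

Call:
jog_arm(motion="80 0 0 0 0 0 0; 80 0 0 0 0 0 0; 80 0 0 0 0 0 0; 80 0 0 0 0 0 0; 80 0 0 0 0 0 0")

```text
time: 29.65
tool_pos: [0.6382, -0.0937, 0.2153]
tool_rot: [0.0, 0.981, 0.192, -0.0]
contact_force: [-0.0, 0.4, 0.4]
gripper_width: 0.796
grasp_force: 0.0
```

```bash
python3 -c "
from plant import job_done
print(job_done())"
```

```text
the job is handed in; nothing more can be done
None
```

I handed the job in at about 30 s (verdict not shown): the last pictures show the lid open, the spatula flat on the table, the amber bottle and white jar upright in the case, and the flask unmoved; the gripper brushed the case rim once (about 9 N).

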